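Present an asphalt core to the inspection camera

ROBOT

A 6-joint arm with a two-finger parallel gripper is mounted at the origin on the work surface. World frame = base frame: x ahead of the robot, y to its left, z up, the work surface at z = 0. Lengths are in m, angles in degrees, forces in N, time in s.
With the tool pointing down it reaches from about 0.4 to 0.825 m from the base axis. Payload 7 kg.
Tool frame: the origin (TCP) lies at the very end of the fingers, on their centre line; the grasp point (between the pads) lies 19 mm behind it (r.hold_point_z is the distance from the TCP to the grasp point, in m); x points along the fingers, y is the direction in which the jaws open and shut, and the axes are right-handed (so a half turn about x gives the same grasp; the last joint's range is limited). The gripper opens to 88 mm and grips with 3 to 60 N. Pads are 19 mm wide; open, the fingers measure 130 mm over their backs; the gripper's body (78 mm by 193 mm) begins 47 mm behind the grasp point.
Start: joints at [16.507, 20.546, 0.682, 0, -70.136, -16.507], TCP at [0.675, -0, 0.227] pointing down, gripper open.
Joint ranges: [-176.03, 176.03], [-82.01, 121.73], [-58.28, 71.71], [-173.87, 95.51], [-174.79, -0.11], [-173.66, 173.66]. Speed limits (degrees/s): [136.94, 136.94, 172.46, 180, 180, 180].

INTERFACE

Orientations are given as [roll, pitch, yaw] about the fixed x, y, z axes, in that order (R = Rz(yaw) Ry(pitch) Rx(roll)).
In Python, from plant import r gives the robot as it stands. The module is installed in compiled form; this text tells all that it offers.
- The arm moves only by the shell command python3 -m creep 'ROWS' [FORCE]. ROWS is JSON, a list of rows, each a list of 7 numbers: the turn, a rotation vector about the tool's x, y, z in rad, then the shift along the tool's x, y, z in cm, then the opening in per cent of the stroke, from 0 (shut) to 100 (fully open). In form: [[rx, ry, rz, x, y, z, fingers], ...]. A call has 1 to 8 rows; each row shifts and turns the commanded pose from where the row before left it, along the tool's axes as they then stand; what a row does not reach is not made up. A row lasts 1/10 s, in which the tool goes at most 50 mm and 8.59 degrees, less where a joint would pass 70% of its speed; a pose out of reach is approached as far as the arm can. A call is refused whole if a number of a shift passes 5 or a number of a turn 0.15, either way. A call with a gripper value outside its range is refused whole. The fingers move at their own pace and stop on an object; FORCE is the grip in N (left out, the last holds). Time passes only in rows, so rows that do not move let the fingers close. It gives the time, the measured TCP pose, the force and the opening at its end, in the units of the state.
- r.get_state(): the state, without advancing time (a new reading comes with each control period).
- r.capture(name): name is "scene" or "side" or "wrist"; returns (picture, depth): 480x640x3 uint8, blue, green, red; 480x640 float32, m along the optical axis (not along the pixel's ray), 0 where there is no reading.
- r.camera_info(name): a dict with "fovy" (degrees; the focal length in pixels is half the picture's height over the tangent of half this angle, whatever the lens; pixels are square), "cx", "cy" (the principal point, pixels), "dist_coeffs" ([k1, k2, p1, p2, k3] as OpenCV has them; the pictures are not rectified), "camera_from_world" (4x4, takes a point from world to camera coordinates). Camera axes: x right, y down, z forward; pixel columns grow to the right and rows downward; lengths in m; the calibration is good to about 2 mm. A picture is of the moment at which its call begins: read the wrist's pose just before it. camera_info takes no time and is no camera call; for the wrist camera it gives the pose at the moment of the call.
- r.close_job(): hands the job in, once; it reports no verdict.
Trained networks look in the newest picture that a camera, given by its name, has taken for a name from the list of things; names that differ only in an ending like _2 or _b are one class to them, and where a whole thing is asked for, a point or a joint stands for the part that bears it (a point fixed in the world has none). Each returns a list of dicts, best first, with "score" (0 to 1); they miss things now and then, are a little off and sometimes report something else, mostly with a low value. They report only what shows in the picture. A call takes as long as a camera call. They do not tell look-alikes from the thing itself.
- r.look_for(query, camera): "rect" ([left, top, right, bottom] in pixels, round what is visible of it).
- r.masks_of(query, camera): "pixels" (480x640 bool, what is visible of it) and "rect" ([left, top, right, bottom] in pixels, round what is visible of it).
The state is a dict: "time_s": time; "joints": joint angles; "qd": joint speeds; "joint_torque": joint torques, N m; "tcp_pos": TCP position; "eef_rot": TCP orientation; "contact_force": force on the tool from outside, world axes, zero at the start; "moment": the same for the moment, N m; "gripper_width": finger opening in m.
Only numpy, scipy, OpenCV 4.12 (cv2) and the standard library are available. Lean on these libraries where they do the work, as an engineer would, in place of code of your own. Each camera call takes 0.05 s, during which the arm holds its last target. There are 200 camera calls.

TASK

Take the drilled core with the yellow-painted end out of the rack and hold it in the air in front of the inspection camera, with the yellow end squarely facing the lens, centred on the lens's line of sight and 100 mm away from the lens; the camera looks down at a slant, so tilt the core to match. Finish while holding it there, still, carried by the gripper alone. Never touch the camera or its stand, and leave the other cores, the brass mould and the sample tin where they are.

Things in the scene. Friction and masses are not known exactly. Their poses are not given: they have to be found in the camera images.
- core_yellow: drilled asphalt core, near-black cylinder with pale stones, 50 mm diameter, 90 mm long, about 0.4 kg, hard, lying on its side in the rack. Origin at its centre, on its axis; x axis along the cylinder towards the yellow end (y, z arbitrary). That end face and the last 12 mm of the side are yellow; the other end is plain. It may lie in any of the rack's three places.
- yellow_face (a point): centre of the yellow end face of that core, 45 mm from its origin along +x; axes as the core's
- plain_face (a point): centre of the plain end face of the same core, 45 mm from its origin along -x; axes as the core's
- lens (a point): centre of the camera lens's front glass, 245 to 267 mm above the bench. Its x axis is the line of sight, pointing out of the lens away from the camera, slanting 0.2 to 0.5 rad below level; y axis level. The centre of the yellow face belongs 100 mm out along this x axis.
- camera_stand: inspection camera on a fixed stand: grey base 130 x 110 x 14 mm, steel post, black yoke 84 mm wide, in it (pivot 280 mm up) a white camera box 75 x 56 x 50 mm with a black lens barrel, 46 mm diameter, its front 70 mm ahead of the pivot. The tilt is stiff and stays. Origin under the post at bench height; x axis: the level direction in which the camera looks.
- rack: blue rack fixed to the bench: plate 130 x 300 x 8 mm, three places 95 mm apart along its y (-95, 0, 95 mm). In each a core lies along the rack's x, painted end to +x, on black saddles 16 mm high, 45 mm wide; core axis 35 mm above the bench; 45 mm free between cores. Origin: centre of the plate's underside, z up.
- core_blue: drilled asphalt core, near-black cylinder with pale stones, 50 mm diameter, 90 mm long, about 0.4 kg, hard, lying on its side in the rack. Origin at its centre, on its axis, x axis towards the end that is painted blue. Leave it alone.
- core_white: drilled asphalt core, near-black cylinder with pale stones, 50 mm diameter, 90 mm long, about 0.4 kg, hard, lying on its side in the rack. Origin at its centre, on its axis, x axis towards the end that is painted white. Leave it alone.
- mould: brass mould ring standing on the bench, 80 mm outside diameter, 64 mm high. Origin at the centre of its underside. Leave it alone.
- sample_tin: closed sample tin standing on the bench, 68 mm diameter, 70 mm high. Origin at the centre of its underside. Leave it alone.
Mind the look-alikes: they are no part of the job. What is shaped like the core_yellow but pink or turquoise is not meant.

How it is judged:
By the outcome, as a careful person would: the job done as asked, in the order asked, and still so for the second after the job is handed in, while the arm keeps its last pose, push and grip.
It also fails if it takes over 32 s, if anything falls off the work surface, if the arm or the gripper's body presses on something with over 40 N, if the wrist force passes 120 N, or if a joint passes its speed limit or range.

## Working session

There is one attempt and no reset: what is moved stays moved. The work goes in short steps, Python scripts to look and compute and a shell command to move; the robot and the scene stay as the last step left them, time stands still between calls to the robot, and variables do not carry over. Pictures are saved under pics/ and viewed, about 8 in all and at most 12, crops included, and the job is handed in when it is done.

```bash
mkdir -p pics; cat > h.py <<'E'
import numpy as np, cv2
from plant import r
from scipy.spatial.transform import Rotation as R
def K(n):
    c=r.camera_info(n); f=240/np.tan(np.radians(c["fovy"])/2)
    return np.array([[f,0,c["cx"]],[0,f,c["cy"]],[0,0,1]]),np.array(c["dist_coeffs"],float),np.array(c["camera_from_world"])
def cloud(n,depth,mask):
    k,d,T=K(n); v,u=np.nonzero(mask&(depth>0)); z=depth[v,u]
    p=cv2.undistortPoints(np.stack([u,v],1).astype(float).reshape(-1,1,2),k,d).reshape(-1,2)
    P=np.c_[p*z[:,None],z]; Ti=np.linalg.inv(T)
    return P@Ti[:3,:3].T+Ti[:3,3],np.stack([u,v],1)
def proj(n,P):
    k,d,T=K(n); rv=cv2.Rodrigues(T[:3,:3])[0]
    return cv2.projectPoints(np.atleast_2d(P).astype(float),rv,T[:3,3],k,d)[0].reshape(-1,2)
E
python3 - <<'E'
from h import *
ims=[]
for n in ("scene","side"):
    im,d=r.capture(n); cv2.imwrite(f"pics/{n}0.png",im); np.save(f"{n}0.npy",d)
    T=K(n)[2]; print(n,np.linalg.inv(T)[:3].round(3).tolist(),r.camera_info(n)["fovy"])
    for q in ("core_yellow","camera_stand","rack","lens","yellow_face"):
        m=r.masks_of(q,n)
        for i,x in enumerate(m[:4]):
            P,_=cloud(n,d,x["pixels"]); print(n,q,round(x["score"],2),np.round(x["rect"]),np.median(P,0).round(3) if len(P) else None)
        np.savez(f"m_{n}_{q}.npz",*[x["pixels"] for x in m])
print(r.get_state())
E
```

```text
scene [[-0.479, 0.703, -0.526, 1.168], [0.878, 0.394, -0.273, 0.356], [0.015, -0.593, -0.805, 1.132]] 48.948746036020594
scene core_yellow 0.94 [314. 269. 349. 309.] [0.556 0.072 0.044]
scene core_yellow 0.87 [169. 229. 206. 262.] [ 0.621 -0.314  0.044]
scene core_yellow 0.84 [153. 298. 181. 344.] [ 0.819 -0.218  0.045]
scene core_yellow 0.66 [232. 278. 266. 292.] [ 0.655 -0.112  0.045]
scene rack 0.93 [222. 248. 294. 313.] [ 0.656 -0.075  0.009]
scene lens 0.72 [437. 259. 512. 299.] [0.54  0.369 0.3  ]
scene yellow_face 0.9 [168. 232. 206. 262.] [ 0.624 -0.314  0.044]
scene yellow_face 0.66 [232. 280. 271. 295.] [ 0.654 -0.109  0.044]
scene yellow_face 0.65 [218. 322. 262. 369.] [ 0.796 -0.034  0.045]
scene yellow_face 0.64 [311. 269. 348. 310.] [0.556 0.07  0.045]
side [[-0.761, -0.431, 0.484, -0.181], [-0.648, 0.481, -0.59, 0.949], [0.021, -0.763, -0.646, 1.18]] 42.28859592836251
side core_yellow 0.74 [265. 227. 295. 257.] [ 0.775 -0.027  0.041]
side core_yellow 0.67 [299. 200. 330. 220.] [ 0.791 -0.224  0.038]
side core_yellow 0.65 [299. 287. 340. 319.] [0.534 0.078 0.041]
side c
[... 541 characters left out ...]
1. 237.] [ 0.602 -0.308  0.039]
{'time_s': 0.6, 'joints': array([ 1.65053287e+01,  2.05420918e+01,  6.81587882e-01, -7.43676503e-05,
       -7.01373161e+01, -1.65074969e+01]), 'qd': array([-0.01323843, -0.03850383,  0.02808085, -0.03641378, -0.07836422,
       -0.01851853]), 'joint_torque': array([-4.22953071e-04, -5.81988394e+01,  2.93180698e+01,  6.99968487e+00,
        1.24106021e-02, -2.89451168e-05]), 'tcp_pos': array([ 6.74963878e-01, -4.09390071e-05,  2.26606397e-01]), 'eef_rot': array([-71.65480207,  89.9978189 ,  18.34300448]), 'contact_force': array([0.03666283, 0.60275295, 0.36592191]), 'moment': array([-0.02079556, -0.0169282 , -0.03514942]), 'gripper_width': 0.08783173072893462}
```

```bash
python3 - <<'E'
import cv2,numpy as np
a=cv2.imread("pics/scene0.png")[170:420,130:530];b=cv2.imread("pics/side0.png")[180:430,150:450]
cv2.imwrite("pics/v1.png",cv2.resize(a,None,fx=2,fy=2,interpolation=2)); cv2.imwrite("pics/v2.png",cv2.resize(b,None,fx=2.4,fy=2.4,interpolation=2))
E
```

```text
(no output)
```

View pics/v1.png

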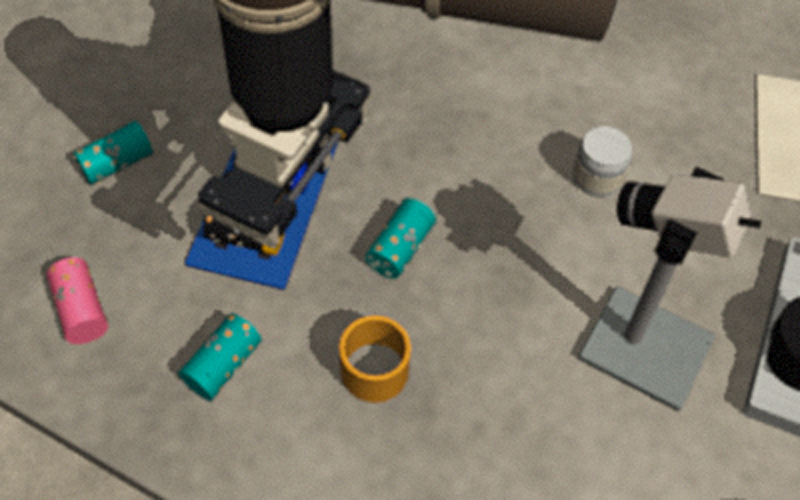

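View pics/v2.png

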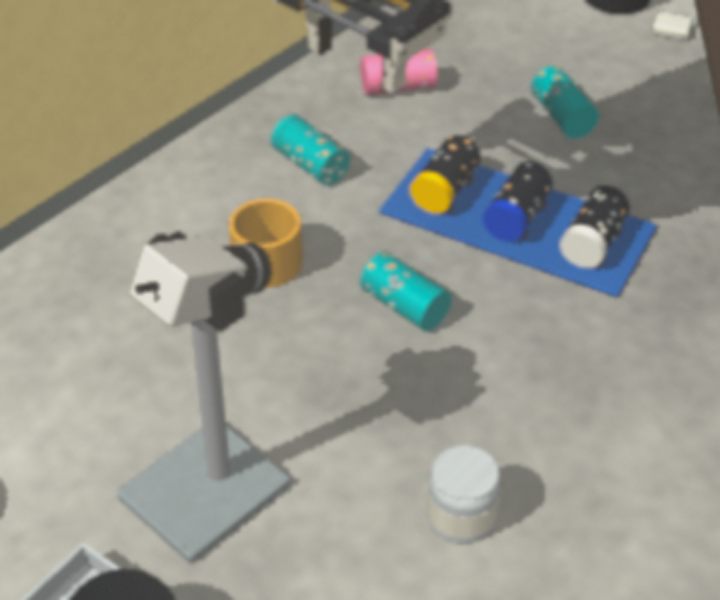

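Side view: the yellow core is at about (335,253), the rack's end place nearest the bench edge. Possible mix-ups are blue (364,265), white (394,275), pink (316,210), and turquoise (280,243), (320,302) and (386,222). I'm choosing the near-black core with the yellow end. Next I'll measure the rack, the core and the camera head.

```bash
python3 - <<'E'
from h import *
im=cv2.imread("pics/side0.png");d=np.load("side0.npy");hsv=cv2.cvtColor(im,cv2.COLOR_BGR2HSV)
P,uv=cloud("side",d,np.ones((480,640),bool)); H=hsv[uv[:,1],uv[:,0]].astype(int)
blue=(H[:,0]>100)&(H[:,0]<130)&(H[:,1]>120)&(P[:,2]<.016)&(P[:,2]>0)&(P[:,0]>.35)
print("plate z",np.median(P[blue,2]));rc=cv2.minAreaRect((P[blue,:2]*1000).astype(np.float32));print(rc,cv2.boxPoints(rc).round(0).tolist())
yel=(H[:,0]>18)&(H[:,0]<33)&(H[:,1]>150)&(uv[:,0]>310)&(uv[:,0]<350)&(uv[:,1]>230)&(uv[:,1]<280)
Y=P[yel];print("yellow",yel.sum(),Y.mean(0).round(4),Y.min(0).round(3),Y.max(0).round(3))
c=Y.mean(0);w,s,v=np.linalg.svd(Y-c);print(s,v[2])
# heads
for n in ("scene","side"):
    im=cv2.imread(f"pics/{n}0.png");d=np.load(f"{n}0.npy");P,uv=cloud(n,d,np.ones((480,640),bool))
    s=(np.abs(P[:,0]-.53)<.15)&(np.abs(P[:,1]-.38)<.15)
    z=P[:,2]
    b=s&(z>.008)&(z<.025);rc=cv2.minAreaRect((P[b,:2]*1000).astype(np.float32));print(n,"base",b.sum(),rc,np.median(z[b]))
    p=s&(z>.05)&(z<.2);print("post",p.sum(),np.median(P[p],0))
    h=s&(z>.21);g=im[uv[:,1],uv[:,0]].astype(int)
    wh=h&(g.min(1)>95);bk=h&(g.max(1)<70)
    print("white",wh.sum(),P[wh].mean(0),"black",bk.sum(),P[bk].mean(0))
    np.savez(f"head_{n}.npz",P=P[h],g=g[h],uv=uv[h])
    print(P[h].min(0),P[h].max(0))
E
```

```text
plate z 0.007857649483581364
((536.365234375, -122.27072143554688), (297.2568054199219, 135.97535705566406), 13.530109405517578) [[376.0, -91.0], [408.0, -223.0], [697.0, -154.0], [665.0, -21.0]]
yellow 227 [ 0.6181 -0.0647  0.0401] [ 0.594 -0.079  0.005] [ 0.644 -0.054  0.065]
[0.21910224 0.19136673 0.06155644] [ 0.23399609 -0.96899412 -0.07934874]
scene base 2256 ((538.315185546875, 432.19720458984375), (209.60093688964844, 297.429443359375), 26.533145904541016) 0.014514705938074579
post 622 [0.53401523 0.37412555 0.07214082]
white 1066 [0.5335958  0.37518729 0.30884167] black 1201 [0.58646204 0.30782881 0.40001997]
[0.48642545 0.23001218 0.23956528] [0.66003627 0.42945411 0.65501082]
side base 2119 ((513.012939453125, 418.51751708984375), (238.4207000732422, 249.85638427734375), 8.243383407592773) 0.01411762479001677
post 672 [0.51706154 0.37725042 0.09034059]
white 1287 [0.52074067 0.38688112 0.29798836] black 600 [0.54597722 0.29497336 0.46227526]
[0.48209545 0.2301718  0.21034317] [0.64790443 0.43125657 0.65517043]
```

```bash
cat > fit.py <<'E'
from h import *
from scipy.optimize import least_squares
def model(p,Q):
    # p: lens xyz, yaw, slant, box centre offset behind lens front
    yaw,s=p[3],p[4]; x=np.array([np.cos(yaw)*np.cos(s),np.sin(yaw)*np.cos(s),-np.sin(s)]); y=np.array([-np.sin(yaw),np.cos(yaw),0]); z=np.cross(x,y)
    return (Q-p[:3])@np.stack([x,y,z],1)
def sd_box(q,c,h):
    a=np.abs(q-c)-h; return np.linalg.norm(np.maximum(a,0),axis=1)+np.minimum(a.max(1),0)
def sd_cyl(q,rad,x0,x1):
    a=np.stack([np.hypot(q[:,1],q[:,2])-rad,np.abs(q[:,0]-(x0+x1)/2)-(x1-x0)/2],1); return np.linalg.norm(np.maximum(a,0),axis=1)+np.minimum(a.max(1),0)
def fit(W,B,p0,full=False):
    f=lambda p: np.r_[sd_box(model(p,W),[p[5],0,0],[.0375,.028,.025]), sd_cyl(model(p,B),.023,-.07,0), (p[4]-.35)*.001]
    best=None
    for dy in (-.3,0,.3):
        for s in (.2,.35,.5):
            q=np.array(p0,float); q[3]+=dy; q[4]=s
            o=least_squares(f,q,loss="soft_l1",f_scale=.002)
            if best is None or o.cost<best.cost: best=o
    return best,f
E
python3 - <<'E'
from fit import *
Ws=[];Bs=[]
for n in ("scene","side"):
    d=np.load(f"head_{n}.npz");P,g=d["P"],d["g"]
    ok=(P[:,2]<.36)&(P[:,1]>.27); P,g=P[ok],g[ok]
    W=P[(g.min(1)>100)]; 
    # dark, towards -y : barrel
    B=P[(g.max(1)<75)&(P[:,1]<.345)]
    print(n,len(W),len(B),W.min(0).round(3),W.max(0).round(3),B.min(0).round(3) if len(B) else 0,B.max(0).round(3) if len(B) else 0)
    Ws.append(W);Bs.append(B)
for nm,W,B in (("scene",Ws[0],Bs[0]),("side",Ws[1],Bs[1]),("both",np.vstack(Ws),np.vstack(Bs))):
    b,f=fit(W,B,[.545,.31,.256,-1.3,.35,-.07]); e=f(b.x)
    p=b.x;print(nm,p.round(4),"med|e|",np.median(abs(e)).round(4),np.percentile(abs(e),90).round(4),"pivot z if 70 back",p[2]+.07*np.sin(p[4]))
print(R.from_euler("xyz",r.get_state()["eef_rot"],degrees=True).as_matrix().round(3).tolist())
s=r.get_state();Tc=K("wrist")[2];print("wrist cam",np.linalg.inv(Tc)[:3].round(3).tolist(),r.camera_info("wrist")["fovy"])
E
```

```text
scene 1037 392 [0.501 0.309 0.262] [0.561 0.419 0.327] [0.513 0.296 0.241] [0.556 0.345 0.291]
side 1262 97 [0.483 0.31  0.21 ] [0.585 0.431 0.327] [0.499 0.304 0.251] [0.528 0.336 0.285]
scene [ 0.5258  0.3066  0.2512 -1.6125  0.4624 -0.0781] med|e| 0.0009 0.0022 pivot z if 70 back 0.28242643805936657
side [ 0.5245  0.3096  0.2487 -1.6212  0.489  -0.0778] med|e| 0.0012 0.0092 pivot z if 70 back 0.2815544557684103
both [ 0.5258  0.3067  0.2505 -1.6078  0.4652 -0.079 ] med|e| 0.001 0.0029 pivot z if 70 back 0.28185745542225815
[[0.0, -1.0, 0.0], [0.0, 0.0, 1.0], [-1.0, -0.0, 0.0]]
wrist cam [[-1.0, -0.0, 0.001, 0.675], [-0.0, 0.965, 0.261, -0.07], [-0.001, 0.261, -0.965, 0.385]] 65.00095460004187
```

The yellow core's centre is at about (0.629, -0.100, 0.035), with its axis towards (-0.234, 0.972). The lens is at about (0.526, 0.307, 0.250), yaw -92°, slant 0.465. I'll take one look at the lens with the wrist camera before grasping.

```bash
python3 -m creep '[[0,0,0,-3.2,2.1,2.4,75],[0,0,0,-3.2,2.1,2.4,75],[0,0,0,-3.2,2.1,2.4,75],[0,0,0,-3.2,2.1,2.4,75],[0,0,0,-3.2,2.1,2.4,75],[0,0,0,-3.2,2.1,2.4,75],[0,0,0,-3.2,2.1,2.4,75]]' 40 && python3 -m creep '[[0,-0.145,0,0,0,0,75],[0,-0.145,0,0,0,0,75],[0,-0.145,0,0,0,0,75],[0,-0.145,0,0,0,0,75],[0,-0.145,0,0,0,0,75],[0,-0.145,0,0,0,0,75],[0,0,0,0,0,0,75]]'
python3 - <<'E'
from fit import *
im,d=r.capture("wrist");cv2.imwrite("pics/w1.png",im);np.save("w1.npy",d)
P,uv=cloud("wrist",d,np.ones((480,640),bool));g=im[uv[:,1],uv[:,0]].astype(int)
T=K("wrist")[2];print(np.linalg.inv(T)[:3].round(3).tolist());np.save("Tw1.npy",T)
ok=(abs(P[:,0]-.53)<.09)&(P[:,1]>.27)&(P[:,1]<.46)&(P[:,2]<.36)&(P[:,2]>.22)
W=P[ok&(g.min(1)>100)];B=P[ok&(g.max(1)<75)&(P[:,1]<.345)]
print(len(W),len(B),W.min(0),W.max(0))
b,f=fit(W,B,[.526,.307,.25,-1.6,.35,-.078]);p=b.x;e=abs(f(p));print(p.round(4),np.median(e),np.percentile(e,90),p[2]+.07*np.sin(p[4]))
print(proj("wrist",p[:3]))
E
```

```text
time_s: 1.3
tcp_pos: [0.5268, 0.1686, 0.4522]
eef_rot: [-49.4, 90.0, 40.6]
contact_force: [0.8, 1.1, 0.1]
gripper_width: 0.0656
time_s: 2.0
tcp_pos: [0.5286, 0.1648, 0.4479]
eef_rot: [0.4, 39.9, 89.9]
contact_force: [1.1, 0.4, -0.2]
gripper_width: 0.0659
[[-1.0, 0.005, 0.004, 0.528], [0.006, 0.424, 0.906, -0.001], [0.003, 0.906, -0.424, 0.497]]
3216 1950 [0.48595634 0.30442584 0.23202224] [0.583957   0.39774468 0.32377385]
[ 0.5256  0.3033  0.2492 -1.6125  0.4649 -0.0719] 0.0005141575167080803 0.0025569564370718527 0.28056012703172956
[[322.2500831  147.54396805]]
```

View pics/w1.png

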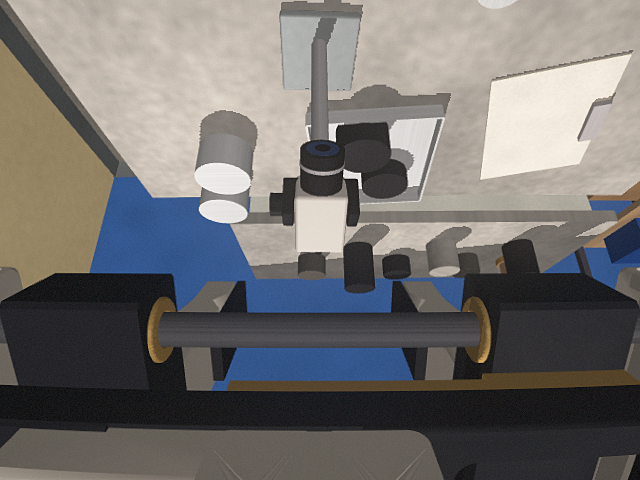

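The wrist view is upside down. The lens front is at (322,148), the white box at (320,222), the sample tin at (225,165) and the stand base at (320,50). I'll settle the along-axis disagreement between the cameras.

```bash
python3 - <<'E'
from fit import *
p=np.array([.5256,.3033,.2492,-1.6125,.465,0])
def rep(n,P,g):
    q=model(p,P);ok=(abs(q[:,1])<.05)&(abs(q[:,2])<.04)&(q[:,0]>-.14)&(q[:,0]<.02);q,g=q[ok],g[ok]
    wh=g.min(1)>100
    top=wh&(q[:,2]>.018)&(abs(q[:,1])<.02);t=q[top]
    print(n,"top n",top.sum(),"x",np.percentile(t[:,0],[0,2,50,98,100]).round(4),"z",np.median(t[:,2]).round(4), "slope",np.polyfit(t[:,0],t[:,2],1)[0].round(3),np.polyfit(t[:,1],t[:,2],1)[0].round(3))
    for s in(-1,1):
        k=wh&(abs(q[:,1]-s*.028)<.006)&(abs(q[:,2])<.018)&(q[:,0]<-.04)
        if k.sum()>30:print("  side",s,k.sum(),np.median(q[k,1]).round(4),"slope",np.polyfit(q[k,0],q[k,1],1)[0].round(3), "x",np.percentile(q[k,0],[1,99]).round(4))
    f=(np.hypot(q[:,1],q[:,2])<.021)&(q[:,0]>-.02)
    if f.sum()>10:
        A=np.c_[np.ones(f.sum()),q[f,1:]];c=np.linalg.lstsq(A,q[f,0],rcond=None)[0];print("  front",f.sum(),np.percentile(q[f,0],[5,50,95]).round(4),"plane",c.round(4))
    b=(g.max(1)<75)&(q[:,0]>-.028)&(np.hypot(q[:,1],q[:,2])>.018)
    print("  barrel",b.sum(),"xmax",np.percentile(q[b,0],[90,99]).round(4))
    k=q[b&(q[:,0]<-.004)];o=least_squares(lambda c:np.hypot(k[:,1]-c[0],k[:,2]-c[1])-.023,[0,0],loss="soft_l1",f_scale=.001);print("  barrel axis offs y,z",o.x.round(4))
for n in("scene","side"):
    D=np.load(f"head_{n}.npz");rep(n,D["P"],D["g"])
d=np.load("w1.npy");im=cv2.imread("pics/w1.png");P,uv=cloud("wrist",d,np.ones((480,640),bool));rep("wrist",P,im[uv[:,1],uv[:,0]].astype(int))
E
```

```text
scene top n 598 x [-0.1211 -0.1198 -0.0857 -0.0487 -0.0171] z 0.0251 slope 0.022 -0.002
  side 1 51 0.0271 slope 0.755 x [-0.121  -0.1152]
  front 19 [-0.0178 -0.0087 -0.0034] plane [-0.0099 -0.118   0.1357]
  barrel 227 xmax [-0.0048 -0.0026]
  barrel axis offs y,z [ 0.0001 -0.0001]
side top n 351 x [-0.1239 -0.1219 -0.0903 -0.0217 -0.0178] z 0.0239 slope 0.009 0.005
  side -1 247 -0.0284 slope -0.045 x [-0.1236 -0.0639]
  front 15 [-0.0167 -0.0096 -0.0027] plane [ 0.0048  0.4287 -0.6396]
  barrel 44 xmax [-0.0088 -0.0063]
  barrel axis offs y,z [-0.0005 -0.0014]
wrist top n 2213 x [-0.1168 -0.1144 -0.0732 -0.0158 -0.0139] z 0.025 slope -0.02 0.002
  side -1 56 -0.0252 slope 0.156 x [-0.0891 -0.0431]
  side 1 70 0.0248 slope -0.141 x [-0.0589 -0.0429]
  front 575 [-0.0007  0.0001  0.0009] plane [ 0.0001  0.0005 -0.0122]
  barrel 1094 xmax [-0.0004  0.0002]
  barrel axis offs y,z [0.0001 0.0001]
```

```bash
cat >> h.py <<'E'
def tcp():
    s=r.get_state(); return np.array(s["tcp_pos"]),R.from_euler("xyz",s["eef_rot"],degrees=True).as_matrix()
def togo(P,Rt):
    p,R0=tcp(); rv=R.from_matrix(R0.T@Rt).as_rotvec()
    print("turn",rv.round(4),"shift before turn cm",(R0.T@(P-p)*100).round(2),"shift after turn cm",(Rt.T@(P-p)*100).round(2))
ax=np.array([-.234,.972,0]);ax/=np.linalg.norm(ax)
def Rdown(z): x=np.array([0,0,-1.]);return np.stack([x,np.cross(z,x),z],1)
E
python3 - <<'E'
from h import *
togo(np.array([.6287,-.1001,.17]),Rdown(ax))
E
```

```text
turn [-0.2281  0.8656  0.1018] shift before turn cm [ -2.25 -10.24 -38.35] shift after turn cm [ 27.89  -3.51 -28.12]
```

```bash
python3 -m creep '[[-0.038,0.144,0.017,0,0,0,75],[-0.038,0.144,0.017,0,0,0,75],[-0.038,0.144,0.017,0,0,0,75],[-0.038,0.144,0.017,0,0,0,75],[-0.038,0.144,0.017,0,0,0,75],[-0.038,0.144,0.017,0,0,0,75]]' && python3 -m creep '[[0,0,0,3.5,-0.4,-3.5,75],[0,0,0,3.5,-0.4,-3.5,75],[0,0,0,3.5,-0.4,-3.5,75],[0,0,0,3.5,-0.4,-3.5,75],[0,0,0,3.5,-0.4,-3.5,75],[0,0,0,3.5,-0.4,-3.5,75],[0,0,0,3.5,-0.4,-3.5,75],[0,0,0,3.4,-0.4,-3.5,75]]' && python3 -m creep '[[0,0,0,0,0,0,75]]'
python3 - <<'E'
from h import *
im,d=r.capture("wrist");cv2.imwrite("pics/w2.png",im);np.save("w2.npy",d)
for x in r.masks_of("core_yellow","wrist")[:4]: 
    P,_=cloud("wrist",d,x["pixels"]);print(x["score"],x["rect"],np.median(P,0).round(4))
P,uv=cloud("wrist",d,np.ones((480,640),bool));q=P-[.6287,-.1001,.035];ay=np.cross([0,0,1],ax)
l=np.c_[q@ax,q@ay,q[:,2]]
k=(abs(l[:,0])<.06)&(abs(l[:,1])<.04)&(l[:,2]>.005)&(l[:,2]<.035);k=l[k];print(len(k),"axial",np.percentile(k[:,0],[1,99]).round(4))
k=k[abs(k[:,0])<.04]
o=least=__import__("scipy.optimize",fromlist=["x"]).least_squares(lambda c:np.hypot(k[:,1]-c[0]-c[1]*k[:,0],k[:,2]-c[2])-.025,[0,0,0],loss="soft_l1",f_scale=.001);print("lat,yawslope,z",o.x.round(4))
print(proj("wrist",[[.6287,-.1001,.035]]));togo(np.array([.6287,-.1001,.018]),Rdown(ax))
E
```

```text
time_s: 2.65
tcp_pos: [0.5287, 0.1699, 0.4544]
eef_rot: [-117.1, 89.3, -13.0]
contact_force: [0.8, -0.3, -2.0]
gripper_width: 0.0656
time_s: 3.45
tcp_pos: [0.6294, -0.0949, 0.1721]
eef_rot: [-106.0, 89.6, -1.9]
contact_force: [0.5, 0.9, 0.1]
gripper_width: 0.0659
time_s: 3.55
tcp_pos: [0.6267, -0.0969, 0.1671]
eef_rot: [94.8, 89.9, -161.3]
contact_force: [0.3, 0.6, -0.1]
gripper_width: 0.0659
0.95 [44.1, 0.0, 173.8, 68.7] [ 0.8144 -0.2048  0.0492]
0.85 [49.1, 201.3, 181.7, 273.3] [ 0.7907 -0.0494  0.051 ]
0.73 [283.3, 153.7, 352.9, 286.2] [ 0.6341 -0.1089  0.0612]
0.7 [317.4, 375.0, 344.1, 383.1] [0.5886 0.0415 0.0253]
7825 axial [-0.0517  0.0378]
lat,yawslope,z [-0.0036  0.0082  0.0043]
[[320.96215018 224.65417346]]
turn [ 0.0076 -0.0011  0.0038] shift before turn cm [15.37  0.15 -0.5 ] shift after turn cm [15.37  0.09 -0.52]
```

View pics/w2.png

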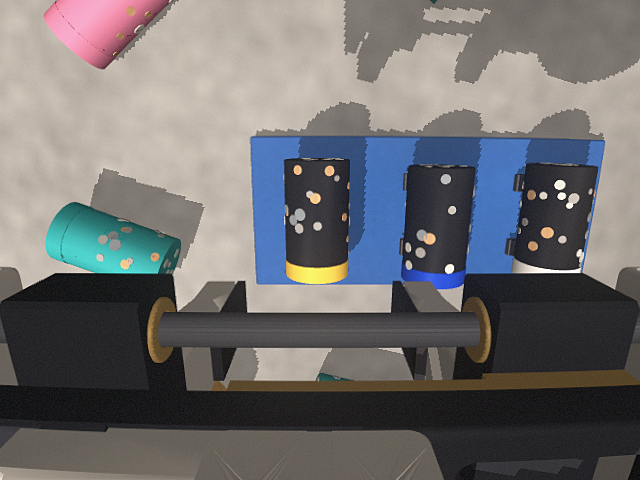

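The wrist view shows the yellow core at (317,218) with its yellow end at (317,270), black with stones, so the choice is right. The turquoise core at (115,240) and pink one at (100,30) are look-alikes. I'll re-measure now that the arm has settled, reading the camera pose before the capture.

```bash
cat >> h.py <<'E'
from scipy.optimize import least_squares
def meas():
    print("tcp",r.get_state()["tcp_pos"].round(4)); k,dc,T=K("wrist"); im,d=r.capture("wrist")
    v,u=np.nonzero(d>0);z=d[v,u];p=cv2.undistortPoints(np.stack([u,v],1).astype(float).reshape(-1,1,2),k,dc).reshape(-1,2)
    Ti=np.linalg.inv(T);return im,np.c_[p*z[:,None],z]@Ti[:3,:3].T+Ti[:3,3],np.stack([u,v],1)
E
python3 - <<'E'
from h import *
for i in range(3):
    im,P,uv=meas();q=P-[.6287,-.1001,.035];ay=np.cross([0,0,1],ax)
    l=np.c_[q@ax,q@ay,q[:,2]]
    k=(abs(l[:,0])<.06)&(abs(l[:,1])<.04)&(l[:,2]>.005)&(l[:,2]<.035);k=l[k];print(len(k),"axial",np.percentile(k[:,0],[1,99]).round(4))
    k=k[abs(k[:,0])<.04]
    o=least_squares(lambda c:np.hypot(k[:,1]-c[0]-c[1]*k[:,0],k[:,2]-c[2])-.025,[0,0,0],loss="soft_l1",f_scale=.001);print("lat,yawslope,z",o.x.round(4))
    pl=P[(abs(l[:,0])<.055)&(abs(l[:,1])>.03)&(abs(l[:,1])<.035)];print("plate z",np.median(pl[:,2]))
E
```

```text
tcp [ 0.6283 -0.0948  0.1717]
7493 axial [-0.0532  0.0363]
lat,yawslope,z [-0.0008  0.0058 -0.0004]
plate z 0.25726132495378806
tcp [ 0.6287 -0.0943  0.1729]
7451 axial [-0.053   0.0364]
lat,yawslope,z [-0.0008  0.0058 -0.0004]
plate z 0.2578363842196789
tcp [ 0.6287 -0.094   0.1735]
7419 axial [-0.0532  0.0363]
lat,yawslope,z [-0.0007  0.0064 -0.0004]
plate z 0.25821396998482254
```

```bash
python3 - <<'E'
from h import *
togo(np.array([.6315,-.1082,.018]),Rdown(ax))
E
```

```text
turn [ 0.0086 -0.0003  0.0073] shift before turn cm [15.56  0.17 -1.45] shift after turn cm [15.57  0.04 -1.46]
```

```bash
python3 -m creep '[[0.008,0,0.007,1,0,-1.45,75],[0,0,0,3.5,0,0,75],[0,0,0,3.5,0,0,75],[0,0,0,2,0,0,75],[0,0,0,0,0,0,75],[0,0,0,0,0,0,75]]'
python3 - <<'E'
from h import *
togo(np.array([.6315,-.1082,.018]),Rdown(ax))
E
```

```text
time_s: 4.4
tcp_pos: [0.631, -0.1095, 0.0723]
eef_rot: [79.3, 89.8, -177.2]
contact_force: [-1.9, -0.5, 0.8]
gripper_width: 0.0658
turn [-0.0012  0.0005 -0.0026] shift before turn cm [ 5.43 -0.09  0.11] shift after turn cm [ 5.43 -0.08  0.12]
```

```bash
python3 -m creep '[[0,0,0,2.5,0,0.1,75],[0,0,0,2.5,0,0,75],[0,0,0,0.4,0,0,75],[0,0,0,0,0,0,75],[0,0,0,0,0,0,75]]' && python3 -m creep '[[0,0,0,0,0,0,40],[0,0,0,0,0,0,40],[0,0,0,0,0,0,40],[0,0,0,0,0,0,40],[0,0,0,0,0,0,40]]' 40
```

```text
time_s: 4.9
tcp_pos: [0.6313, -0.1086, 0.0194]
eef_rot: [57.6, 90.0, 161.0]
contact_force: [0.0, -0.4, 0.2]
gripper_width: 0.0657
time_s: 5.4
tcp_pos: [0.6309, -0.1086, 0.0183]
eef_rot: [61.8, 89.9, 165.3]
contact_force: [1.5, 0.6, 5.7]
gripper_width: 0.0492
```

```bash
python3 -m creep '[[0,0,0,-1,0,0,40],[0,0,0,-3,0,0,40],[0,0,0,-4,0,0,40],[0,0,0,-4,0,0,40],[0,0,0,-4,0,0,40],[0,0,0,-4,0,0,40],[0,0,0,0,0,0,40],[0,0,0,0,0,0,40]]' 50
cat >> h.py <<'E'
def target(L,yaw,s,dist=.1,cx=.0167,cz=.0004):
    lx=np.array([np.cos(yaw)*np.cos(s),np.sin(yaw)*np.cos(s),-np.sin(s)]);z=-lx
    y=np.cross(z,[0,0,-1]);y/=np.linalg.norm(y);x=np.cross(y,z);Rt=np.stack([x,y,z],1)
    C=np.array(L)+(dist+.045)*lx
    return C+Rt@[cx,0,-cz],Rt
E
python3 - <<'E'
from h import *
p,Rt=target([.5257,.3060,.2495],-1.612,.465);print(p);togo(p,Rt)
print(proj("side",[tcp()[0]]),proj("side",[p]))
p,Rt=target([.5257,.3060,.2495],-1.612,.465,.2);print(p);togo(p,Rt)
E
```

```text
time_s: 6.2
tcp_pos: [0.6298, -0.1086, 0.2178]
eef_rot: [56.5, 89.8, 159.9]
contact_force: [0.9, 0.8, -4.4]
gripper_width: 0.0488
[0.52065509 0.18363095 0.1693725 ]
turn [ 0.2689 -0.4604 -0.0672] shift before turn cm [ 4.91  3.84 30.94] shift after turn cm [17.22 12.11 23.52]
[[339.08398266 198.81811485]] [[295.43427903 288.98508298]]
[0.51697326 0.09432466 0.12453022]
turn [ 0.2689 -0.4604 -0.0672] shift before turn cm [ 9.39  6.25 22.33] shift after turn cm [17.22 12.11 13.52]
```

```bash
python3 -m creep '[[0.054,-0.092,-0.013,0,0,0,40],[0.054,-0.092,-0.013,0,0,0,40],[0.054,-0.092,-0.013,0,0,0,40],[0.054,-0.092,-0.014,0,0,0,40],[0.053,-0.092,-0.014,0,0,0,40]]' && python3 -m creep '[[0,0,0,2.4,1.7,2.6,40],[0,0,0,2.5,1.7,2.7,40],[0,0,0,2.5,1.8,2.7,40],[0,0,0,2.5,1.8,2.7,40],[0,0,0,2.5,1.8,2.7,40],[0,0,0,2.5,1.7,2.6,40],[0,0,0,2.3,1.6,2.5,40]]' && python3 -m creep '[[0,0,0,0,0,0,40],[0,0,0,0,0,0,40],[0,0,0,0,0,0,40]]'
python3 - <<'E'
from h import *
p,Rt=target([.5257,.3060,.2495],-1.612,.465,.15);print("standoff err");togo(p,Rt)
T0=K("wrist")[2];R0=tcp();np.savez("st.npz",p=R0[0],R=R0[1],T=T0)
for n in ("side","scene","wrist"):
    im,d=r.capture(n);cv2.imwrite(f"pics/{n}3.png",im);np.save(f"{n}3.npy",d)
a=cv2.imread("pics/side3.png")[180:430,180:420];b=cv2.imread("pics/wrist3.png");c=cv2.imread("pics/scene3.png")[180:380,360:560]
cv2.imwrite("pics/v5.png",np.hstack([cv2.resize(a,(400,416)),cv2.resize(c,(400,416))]))
E
```

```text
time_s: 6.7
tcp_pos: [0.6296, -0.1083, 0.2152]
eef_rot: [0.5, 63.2, 88.0]
contact_force: [0.0, -0.1, -2.9]
gripper_width: 0.0489
time_s: 7.4
tcp_pos: [0.5167, 0.1393, 0.1435]
eef_rot: [0.6, 63.5, 88.2]
contact_force: [0.4, 1.0, -3.8]
gripper_width: 0.0491
time_s: 7.7
tcp_pos: [0.5191, 0.1379, 0.1453]
eef_rot: [0.2, 63.5, 87.9]
contact_force: [1.0, 0.0, -2.6]
gripper_width: 0.0488
standoff err
turn [-0.0007 -0.0024 -0.0017] shift before turn cm [-0.1   0.04  0.17] shift after turn cm [-0.1   0.04  0.18]
```

View pics/v5.png

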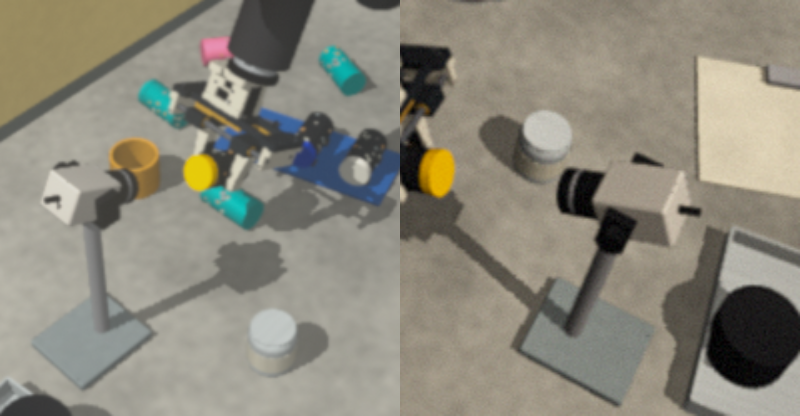

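View pics/wrist3.png

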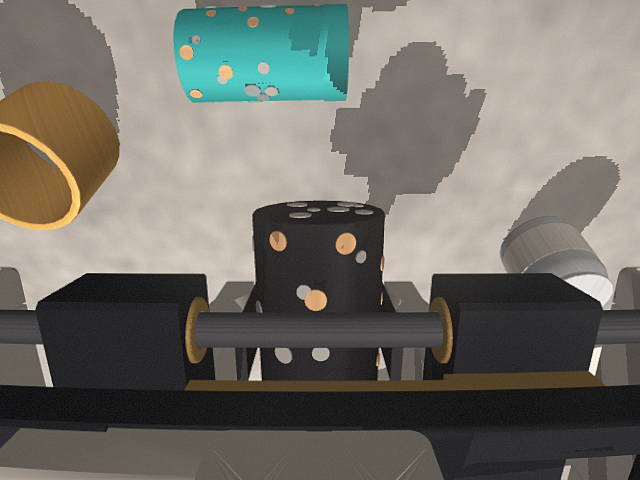

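Side/scene composite: the yellow end at (200,172) and (437,172) faces the lens and is firmly gripped. The wrist shows the plain end at (318,212), straight between the fingers. Next I'll compare where the fixed cameras see the yellow face with where the kinematics put it, to cancel camera bias in the lens position.

```bash
cat > chk.py <<'E'
from fit import *
def face(n,im,d,pred,u):
    P,uv=cloud(n,d,np.ones((480,640),bool));H=cv2.cvtColor(im,cv2.COLOR_BGR2HSV)[uv[:,1],uv[:,0]].astype(int)
    k=(H[:,0]>18)&(H[:,0]<34)&(H[:,1]>140)&(np.linalg.norm(P-pred,axis=1)<.05);Y=P[k]
    # fit capped yellow cylinder r 25, length 12+, front at pred
    e1=np.cross(u,[0,0,1]);e1/=np.linalg.norm(e1);e2=np.cross(u,e1)
    def f(p):
        c=pred+p[0]*u+p[1]*e1+p[2]*e2; uu=u+p[3]*e1+p[4]*e2;uu/=np.linalg.norm(uu);q=Y-c;a=q@uu;rr=np.linalg.norm(q-a[:,None]*uu,axis=1)
        A=np.stack([rr-.025,np.abs(a+.045)-.045],1);return np.linalg.norm(np.maximum(A,0),axis=1)+np.minimum(A.max(1),0)
    # image-plane centroid of the disc as extra: mask centroid
    o=least_squares(f,np.zeros(5),loss="soft_l1",f_scale=.001)
    c=pred+o.x[0]*u+o.x[1]*e1+o.x[2]*e2;uu=u+o.x[3]*e1+o.x[4]*e2
    return k.sum(),c,uu/np.linalg.norm(uu),np.median(abs(f(o.x)))
def lens(n,im,d,p0):
    P,uv=cloud(n,d,np.ones((480,640),bool));g=im[uv[:,1],uv[:,0]].astype(int)
    q=model(p0,P);ok=(abs(q[:,1])<.035)&(abs(q[:,2])<.033)&(q[:,0]>-.13)&(q[:,0]<.012)
    W=P[ok&(g.min(1)>100)&(q[:,0]<-.035)];B=P[ok&(g.max(1)<80)&(q[:,0]>-.03)]
    return fit(W,B,p0)[0].x,len(W),len(B)
E
python3 - <<'E'
from chk import *
s=np.load("st.npz");F=s["p"]+s["R"]@[-.0167,0,.0454];u=s["R"][:,2];print("pred face",F.round(4),u.round(3))
p0=np.array([.5257,.3055,.2495,-1.612,.465,-.08])
for n in("side","scene"):
    im=cv2.imread(f"pics/{n}3.png");d=np.load(f"{n}3.npy")
    c,N=None,None;k,c,uu,e=face(n,im,d,F,u);p,a,b=lens(n,im,d,p0)
    print(n,k,"face",c.round(4),"dev",(c-F).round(4),"axis",uu.round(3),e.round(4),"| lens",p.round(4),a,b,"bias-corrected lens",(p[:3]-(c-F)).round(4))
# wrist: core in tool frame
d=np.load("wrist3.npy");k,dc,_=K("wrist");T=s["T"];v,uu=np.nonzero(d>0);z=d[v,uu];q=cv2.undistortPoints(np.stack([uu,v],1).astype(float).reshape(-1,1,2),k,dc).reshape(-1,2)
Ti=np.linalg.inv(T);P=np.c_[q*z[:,None],z]@Ti[:3,:3].T+Ti[:3,3];l=(P-s["p"])@s["R"]
m=(v>202)&(v<290)&(abs(uu-318)<75)&(np.abs(l[:,1])<.03)&(l[:,0]>-.05)&(l[:,0]<.02);l=l[m]
f=lambda p:(lambda A:np.linalg.norm(np.maximum(A,0),axis=1)+np.minimum(A.max(1),0))(np.stack([np.hypot(l[:,0]-p[0]-p[3]*l[:,2],l[:,1]-p[1]-p[4]*l[:,2])-.025,-(l[:,2]-p[2])],1))
o=least_squares(f,[-.0167,0,-.0446,0,0],loss="soft_l1",f_scale=.001);print("wrist: core x,y, plain z, slopes",m.sum(),o.x.round(4),np.median(abs(f(o.x))))
E
```

```text
pred face [0.5206 0.171  0.1805] [0.038 0.894 0.446]
side 351 face [0.5195 0.1734 0.18  ] dev [-0.0011  0.0024 -0.0005] axis [0.025 0.909 0.415] 0.0013 | lens [ 0.5252  0.3097  0.2513 -1.6126  0.4641 -0.0765] 1115 106 bias-corrected lens [0.5263 0.3073 0.2518]
scene 339 face [0.5225 0.1706 0.182 ] dev [ 0.0019 -0.0004  0.0015] axis [0.043 0.897 0.44 ] 0.0008 | lens [ 0.5259  0.3069  0.2516 -1.6133  0.4608 -0.0776] 1032 278 bias-corrected lens [0.524  0.3073 0.2501]
wrist: core x,y, plain z, slopes 11212 [-0.0158 -0.0002 -0.0445  0.0109  0.0114] 0.0002728539866814327
```

Both fixed cameras agree once corrected: lens ≈ (0.525, 0.3073, 0.2505), yaw -1.6128, slant 0.463. This also gives a pivot height close to 280 mm. Moving to the final pose.

```bash
cat >> h.py <<'E'
L=np.array([.5252,.3072,.2502]);YAW,S=-1.6128,.463;FT=np.array([-.016,0,.0455])
def goal(dist):
    _,Rt=target(L,YAW,S);Rt=Rt@R.from_rotvec([.003,-.006,0]).as_matrix()
    lx=np.array([np.cos(YAW)*np.cos(S),np.sin(YAW)*np.cos(S),-np.sin(S)]);return L+dist*lx-Rt@FT,Rt
E
python3 - <<'E'
from h import *
p,Rt=goal(.1);print(p);togo(p,Rt)
E
```

```text
[0.51990612 0.18448755 0.17069858]
turn [ 0.0024 -0.0059 -0.0005] shift before turn cm [-0.13  0.19  5.31] shift after turn cm [-0.1   0.21  5.31]
```

```bash
python3 -m creep '[[0.002,-0.006,0,0,0.1,1.2,40],[0,0,0,-0.1,0.1,1.8,40],[0,0,0,0,0,1.6,40],[0,0,0,0,0,0.7,40],[0,0,0,0,0,0,40],[0,0,0,0,0,0,40],[0,0,0,0,0,0,40],[0,0,0,0,0,0,40]]'
python3 - <<'E'
from chk import *
from h import goal,togo,FT,tcp
p,Rt=goal(.1);togo(p,Rt)
q=tcp();F=q[0]+q[1]@FT;u=q[1][:,2];p0=np.array([.5257,.3065,.2505,-1.612,.465,-.078]);print("pred face",F)
for n in("side","scene"):
    im,d=r.capture(n);cv2.imwrite(f"pics/{n}4.png",im);np.save(f"{n}4.npy",d)
    k,c,uu,e=face(n,im,d,F,u);p,a,b=lens(n,im,d,p0);m=model(p,c[None])[0]
    print(n,k,"dev",(c-F).round(4),e.round(4),"lens",p.round(4),a,b,"face in lens frame mm",(m*1000).round(1),"axis·",(model(np.r_[0,0,0,p[3:]],uu[None])[0]).round(3))
togo(*goal(.1)); print(r.get_state()["qd"].round(2))
a=cv2.imread("pics/side4.png")[180:430,180:420];c=cv2.imread("pics/scene4.png")[180:380,360:560]
cv2.imwrite("pics/v7.png",np.hstack([cv2.resize(a,(400,416)),cv2.resize(c,(400,416))]))
E
```

```text
time_s: 8.65
tcp_pos: [0.5195, 0.1848, 0.1706]
eef_rot: [0.2, 63.1, 87.7]
contact_force: [-0.2, 0.6, -3.0]
gripper_width: 0.0494
turn [ 0.001   0.0002 -0.0008] shift before turn cm [-0.02 -0.04 -0.02] shift after turn cm [-0.02 -0.04 -0.02]
pred face [0.52097439 0.21808455 0.20542942]
side 373 dev [-0.0006  0.0013  0.0012] 0.0013 lens [ 0.5245  0.3086  0.2506 -1.6217  0.4657 -0.0778] 1103 115 face in lens frame mm [99.5  0.4  0.7] axis· [-1.     0.007 -0.004]
scene 359 dev [ 0.0012 -0.0001  0.0015] 0.0007 lens [ 0.5258  0.3061  0.2506 -1.6107  0.4668 -0.0788] 1034 294 face in lens frame mm [98.4 -0.2  0.7] axis· [-1.    -0.009  0.008]
turn [ 0.0011  0.0003 -0.0006] shift before turn cm [-0.02 -0.04 -0.03] shift after turn cm [-0.02 -0.04 -0.03]
[ 0.13 -0.05  0.11  0.09  0.05 -0.06]
```

View pics/v7.png

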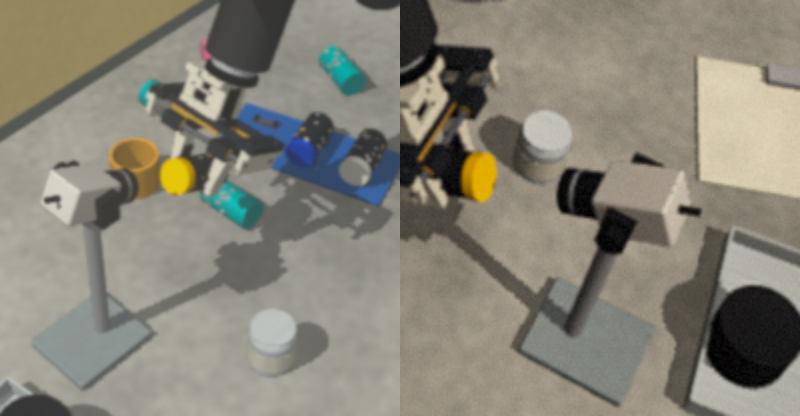

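Both cameras put the face 98.4–99.5 mm out and under 1 mm off the axis, square to within 0.01 rad. I'll trim by half a millimetre, hold still and hand in.

```bash
python3 -m creep '[[0,0,0,0.04,0,-0.08,40],[0,0,0,0,0,0,40],[0,0,0,0,0,0,40],[0,0,0,0,0,0,40],[0,0,0,0,0,0,40],[0,0,0,0,0,0,40]]'
python3 - <<'E'
from h import *
togo(*goal(.1));s=r.get_state();print(s["qd"].round(2),s["contact_force"].round(1),s["gripper_width"],s["time_s"]);print(r.close_job())
E
```

```text
time_s: 9.35
tcp_pos: [0.5196, 0.1848, 0.1703]
eef_rot: [0.1, 63.1, 87.6]
contact_force: [-0.0, 0.2, -3.4]
gripper_width: 0.0493
turn [ 0.0019  0.0005 -0.0004] shift before turn cm [-0.05 -0.04 -0.01] shift after turn cm [-0.05 -0.04 -0.01]
[ 0.05 -0.   -0.04  0.03  0.04  0.07] [-0.   0.2 -3.4] 0.04925941738959627 9.35
the job is handed in; nothing more can be done
None
```

I took the yellow-ended core from its end place in the rack and handed the job in at 9.35 s. The gripper alone is holding it in front of the lens, tilted to the camera's slant of about 0.465 rad.

| Last check (before a trim under 1 mm) | Side camera | Scene camera |
|---|---|---|
| Yellow face distance from lens | 99.5 mm | 98.4 mm |
| Off the line of sight | under 1 mm | under 1 mm |
| Axis error (either direction) | under 0.01 rad | under 0.01 rad |

- **After the trim:** I moved the core 0.8 mm back and 0.4 mm down, and did not take new pictures. The joints were still, the opening was 49.3 mm (core diameter 50 mm), and the wrist force was 3.4 N, about the core's weight.
- **Left alone:** the last pictures show the camera, the other two cores, the mould and the tin apparently undisturbed. I judged that by eye and did not measure them.
- **Disagreements:** the first wrist-camera reading put the lens about 3–4 mm nearer than the fixed cameras did. The arm was still settling when I took it, so I used the two fixed cameras, corrected against the arm's own position. The rack plate also first measured 136 mm wide instead of 130, which put the core 8 mm off, and I corrected that from close by before grasping.

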